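# Bring the knobbed glaze jar to the front and hold the carousel

## Robot

A 6-joint arm with a two-finger parallel gripper is mounted at the origin on the work surface. World frame = base frame: x ahead of the robot, y to its left, z up, the work surface at z = 0. Lengths are in m, angles in rad, forces in N, time in s.
With the tool pointing down it reaches from about 0.4 to 0.925 m from the base axis. Payload 12.5 kg.
Tool frame: the origin (TCP) lies midway between the tips of the shut fingers; the grasp point (between the pads) lies 19 mm behind it; z points along the fingers, y is the direction in which the jaws open and shut (so a half turn about z gives the same grasp; the last joint's range is limited). The gripper opens to 95 mm and grips with 3 to 60 N. Pads are 20 mm wide; open, the fingers measure 119 mm over their backs; the gripper's body (75 mm by 180 mm) begins 59 mm behind the grasp point.
Start: joints at [-1.313, 0.491, 1.559, -0, 1.092, -0.106], TCP at [0.222, -0.584, 0.215] pointing down, gripper open.
Joint ranges: [-3.1, 3.1], [-0.84, 2.19], [0.05, 2.79], [-1.13, 4.28], [0.06, 2.93], [-2.69, 2.69]. Speed limits (rad/s): [2.22, 2.22, 2.79, 3.14, 3.14, 3.14].

## Interface

Orientations are given as a rotation vector (axis times angle).
In Python, from rig import r, vision gives the robot as it stands. Calls block until the motion is done:
- r.movep(position, orientation): joint-space move of the TCP to a pose.
- r.move_l(position, rate=0.15, ori=None): straight line of the TCP; ori=None keeps the orientation; rate is the mean speed in m/s.
- r.move_j(angles): joint-space move.
- r.set_gripper(opening, newtons=None): opening from 0.0 (shut) to 1.0 (fully open); newtons is the grip in N (None keeps the last); returns when the fingers have stopped.
- r.dwell(seconds).
- r.ik(position, orientation): joint angles nearest the present ones, or None.
- vision.snapshot(name): name is "scene" or "side" or "wrist"; returns a dict with "image" (384x512x3 uint8, blue, green, red), "fx", "fy", "cx", "cy" (pixels), "world_from_camera" (4x4, takes a point from camera to world coordinates). Camera axes: x right, y down, z forward; pixel columns grow to the right and rows downward; lengths in m; the calibration is good to about 2 mm. A picture is of the moment at which its call begins. There is no depth.
A pose or a line that the arm cannot do raises r.PlanningError and nothing moves.
- r.sign_off(): hands the job in, once; it reports no verdict.
Trained networks look in the newest picture that a camera, given by its name, has taken for a name from the list of things; names that differ only in an ending like _2 or _b are one class to them, and where a whole thing is asked for, a point or a joint stands for the part that bears it (a point fixed in the world has none). Each returns a list of dicts, best first, with "p" (0 to 1); they miss things now and then, are a little off and sometimes report something else, mostly with a low value. They report only what shows in the picture. A call takes as long as a camera call. They do not tell look-alikes from the thing itself.
- vision.spot_in(camera, label): "position" ([x, y, z] in m, in world coordinates, good to about 4 mm: the middle of the surface that is visible of it).
- vision.cut_out(camera, label): "mask" (384x512 bool, what is visible of it).
- vision.tip_of(camera, label): "position" ([x, y, z] in m, in world coordinates, good to about 4 mm: a listed point, or the origin of a listed thing).
Readings, each from a call of its own:
- r.read_clock(): time.
- r.read_joints(): joint angles.
- r.read_joint_velocities(): joint speeds.
- r.read_joint_efforts(): joint torques, N m.
- r.read_ee_pos(): TCP position.
- r.read_tool_rot(): TCP orientation.
- r.read_contact_force(): force on the tool from outside, world axes, zero at the start.
- r.read_wrist_torque(): the same for the moment, N m.
- r.read_opening(): opening from 0.0 (shut) to 1.0 (fully open).
Only numpy, scipy, OpenCV 4.12 (cv2) and the standard library are available. Lean on these libraries where they do the work, as an engineer would, in place of code of your own. Each camera call takes 0.05 s, during which the arm holds its last target. There are 200 camera calls.

## Task

Take the glaze-jar carousel by its upright wooden handle and turn it steadily until the one jar with a ball knob on its lid stands at the front, behind the steel pointer, where you will feel the wheel come up against its stop. A spring pulls the wheel back, so finish while still holding the handle and keeping the wheel pressed firmly against that stop: do not let go. Touch none of the jars, keep them upright in their wells, and leave everything else on the table where it is.

Things in the scene. Friction and masses are not known exactly. Their poses are not given: they have to be found in the camera images.
- carousel: the carousel's fixed foot: round steel plate 170 mm across and column; origin at table height on the wheel's vertical axis. Its own -x points to the carousel's front, where a steel pointer tab (22 mm wide, top 77 mm above the table) stands 139 mm from the axis, just clear of the wheel's edge
- wheel (a joint): turn of the wheel, rad, positive anticlockwise from above; 0 is its middle, rest position. It swings a little over 1 rad either way to a firm stop; at each stop one of the two side wells is squarely at the front. It starts at the middle, and a spring (0.3 N m per rad, friction 0.05 N m) returns it there if let go: turning takes 0.5 to 4.5 N at the handle
- wheel_top (a point): centre of the wheel's top face, on its vertical axis, 65 mm above the table. The wheel is a plywood disc 230 mm across, 15 mm thick, with three ring-walled wells (11 mm high) centred 75 mm from the axis: one at the front when the wheel is at 0, the other two to either side
- handle: upright round wooden handle, 18 mm diameter and 100 mm tall, fixed to the wheel 95 mm from its axis, opposite the middle well; origin at its foot on the wheel's top face (65 mm above the table), z up. It goes round with the wheel; its direction from the axis is the wheel's direction (at wheel 0 it is at the back, carousel +x)
- front_mark (a point): point fixed to the carousel's foot, at the front, 75 mm from the axis and 65 mm above the table: where the centre of the underside of the jar at the front stands
- knob_jar: the wanted jar: loose white stoneware jar 52 mm across with flat wooden lid and a ball knob (23 mm) on it, 97 mm tall overall, 250 g or so; stands in the left or right side well with about 1.5 mm of play; origin at the centre of its underside
- flat_jar_1: like the knobbed jar but with a plain flat wooden lid, 70 mm tall; stands in the other side well; origin at the centre of its underside
- flat_jar_2: the same plain flat-lidded jar, 70 mm tall; stands in the middle well; origin at the centre of its underside
- pinch_pot: bystander: small terracotta bowl, 70 mm across, 50 mm tall; origin under its centre
- brush: bystander: brush 170 mm long lying on the table
- test_tile: bystander: flat terracotta tile 50 x 90 x 8 mm; origin under its centre
- vase: bystander: white cylindrical vase 80 mm across, 150 mm tall; origin under its centre
- tub: bystander: clear lidded tub 90 mm across, 90 mm tall; origin under its centre
- rib: bystander: flat spatula-like modelling tool 180 mm long lying on the table
There are look-alikes about, which are no part of the job. Leave any green or yellow look-alike of the flat_jar_2 alone.

How it is judged:
On the way:
1. the handle is taken while the wheel is still short of its stops (contact force between the fingers and handle above 0.5 N and value of joint wheel between -1.05 and 1.05 rad), for 0.1 s.
At the end, for the whole second after the job is handed in: wheel within 0.04 rad of a stop (1.2 rad either way) and still (under 0.1 rad/s), knobbed jar within 8 mm of the front mark, fingers on the handle with over 2 N, all jars upright (0.1 rad) on the floors of their wells, bystanders within 20 mm of their starts ((value of joint wheel above 1.16 rad or value of joint wheel below -1.16 rad) and horizontal distance between knob_jar and front_mark below 0.008 m and velocity of joint wheel between -0.1 and 0.1 rad/s and contact force between the fingers and handle above 2 N and angle between each of knob_jar, flat_jar_1, flat_jar_2's own z axis and vertical below 0.1 rad and height (world z) of knob_jar between 0.06 and 0.07 m and height (world z) of flat_jar_1 between 0.06 and 0.07 m and height (world z) of flat_jar_2 between 0.06 and 0.07 m and distance of each of pinch_pot, brush, test_tile, vase, tub, rib from where it was at the start of the episode below 0.02 m); the arm keeps its last pose, push and grip.
It fails at once if a jar is touched by the robot (contact force between any of the fingers, the arm and knob_jar above 0.5 N or contact force between any of the fingers, the arm and flat_jar_1 above 0.5 N or contact force between any of the fingers, the arm and flat_jar_2 above 0.5 N).
It fails at once if a jar tips or leaves its well (angle between any of knob_jar, flat_jar_1, flat_jar_2's own z axis and vertical above 0.35 rad or height (world z) of any of knob_jar, flat_jar_1, flat_jar_2 above 0.078 m).
It fails at once if a bystander is moved by more than 20 mm (distance of any of pinch_pot, brush, test_tile, vase, tub, rib from where it was at the start of the episode above 0.02 m).
It also fails if it takes over 35 s, if anything falls off the work surface, if the arm or the gripper's body presses on something with over 40 N, if the wrist force passes 120 N, or if a joint passes its speed limit or range.

## Working session

There is one attempt and no reset: what is moved stays moved. The work goes in short steps, each a Python script; the robot and the scene stay as the last script left them, time stands still between calls to the robot, and variables do not carry over. Pictures are saved under pics/ and viewed, about 8 in all and at most 12, crops included, and the job is handed in when it is done.

```bash
mkdir -p pics; ls; python3 - <<'E'
from rig import r, vision
import cv2, numpy as np
a=vision.snapshot("scene"); b=vision.snapshot("side")
cv2.imwrite("pics/a.png",a["image"]); cv2.imwrite("pics/b.png",b["image"])
for c in("scene","side"):
  for l in("carousel","wheel_top","handle","front_mark","knob_jar","flat_jar_1","pinch_pot","vase","tub"):
    d=vision.tip_of(c,l); print(c,l,[(np.round(x["position"],3).tolist(),round(x["p"],2)) for x in d[:4]])
print(r.read_clock(),r.read_tool_rot(),r.read_opening())
for s in(a,b): print(np.round(s["world_from_camera"],3).tolist(),s["fx"],s["cx"],s["cy"])
E
```

```text
pics
scene carousel [([0.536, 0.017, -0.0], 0.58)]
scene wheel_top [([0.539, 0.02, 0.063], 0.82), ([0.574, -0.428, 0.004], 0.61)]
scene handle [([0.623, -0.02, 0.065], 0.71)]
scene front_mark []
scene knob_jar [([0.543, 0.094, 0.064], 0.57), ([0.69, 0.297, 0.0], 0.34)]
scene flat_jar_1 [([0.323, 0.138, 0.002], 0.88), ([0.328, 0.221, -0.001], 0.74), ([0.527, -0.226, 0.002], 0.72), ([0.47, 0.057, 0.063], 0.6)]
scene pinch_pot [([0.452, 0.298, -0.002], 0.6)]
scene vase [([0.571, -0.43, -0.0], 0.85)]
scene tub [([0.62, 0.465, -0.004], 0.76), ([0.619, -0.018, 0.064], 0.34)]
side carousel [([0.539, 0.026, 0.0], 0.78)]
side wheel_top [([0.533, 0.02, 0.066], 0.71)]
side handle [([0.622, -0.022, 0.068], 0.69), ([0.475, 0.056, 0.067], 0.47)]
side front_mark [([0.478, 0.056, 0.063], 0.59), ([0.546, 0.096, 0.063], 0.21)]
side knob_jar [([0.542, 0.098, 0.061], 0.75)]
side flat_jar_1 [([0.328, 0.22, -0.0], 0.8), ([0.472, 0.059, 0.066], 0.79), ([0.529, -0.226, 0.0], 0.78), ([0.318, 0.136, 0.002], 0.71)]
side pinch_pot [([0.452, 0.295, 0.001], 0.68), ([0.538, 0.022, -0.001], 0.39)]
side vase [([0.576, -0.433, 0.003], 0.7)]
side tub [([0.62, 0.461, 0.004], 0.74), ([0.538, 0.02, -0.002], 0.28)]
1.0 [3.08963443e+00 5.68278131e-01 1.53905748e-05] 0.9989469571736045
[[-0.039, 0.539, -0.841, 1.687], [0.999, 0.007, -0.042, 0.059], [-0.016, -0.842, -0.539, 0.845], [0.0, 0.0, 0.0, 1.0]] 460.97192706646365 260.09629171392993 192.2159293944651
[[-0.971, -0.158, 0.181, 0.296], [-0.24, 0.664, -0.708, 0.907], [-0.008, -0.731, -0.683, 0.901], [0.0, 0.0, 0.0, 1.0]] 362.9369521792218 251.2399783760701 187.5949727229909
```

View pics/a.png

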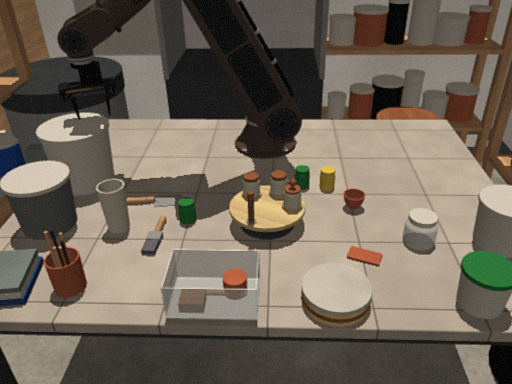

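View pics/b.png

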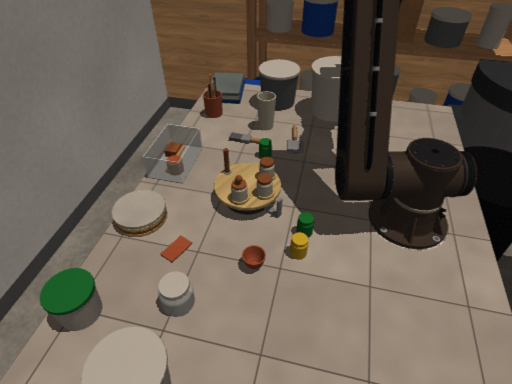

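The pictures agree with the networks. In the scene view the handle is at px (251,205) and the knobbed jar at (292,195). In the side view the jar is at (239,188). The axis is about (0.537, 0.021), and the handle is at (0.6225, -0.021), 95 mm out as it should be, at bearing -0.456. The knobbed jar is at bearing 1.497 and the front at 2.686, so the wheel needs about +1.19 rad.

```bash
cat > h.py <<'E'
from rig import r, vision
import numpy as np, cv2
from scipy.spatial.transform import Rotation as Ro
C=np.array([.537,.021]); PH0=-.456; Z=.118
def pose(w,flip,z=Z,rad=.095):
    p=PH0+w; y=np.array([-np.sin(p),np.cos(p),0])*flip; zz=np.array([0,0,-1.])
    R=np.column_stack([np.cross(y,zz),y,zz])
    return [*(C+rad*np.array([np.cos(p),np.sin(p)])),z],Ro.from_matrix(R).as_rotvec()
E
python3 - <<'E'
from h import *
for f in(1,-1):
  for w in(0,.6,1.25):
    q=r.ik(*pose(w,f)); print(f,w,None if q is None else np.round(q,2))
p=r.read_ee_pos(); r.move_l([p[0],p[1],.34])
f=min((1,-1),key=lambda f:max(abs(r.ik(*pose(w,f))[5]) if r.ik(*pose(w,f)) is not None else 9 for w in(0,1.25)))
print("flip",f)
r.movep(*pose(0,f,.30)); r.move_l(pose(0,f,.21)[0])
s=vision.snapshot("wrist"); cv2.imwrite("pics/w.png",s["image"])
b=vision.snapshot("side"); cv2.imwrite("pics/s2.png",b["image"][100:260,150:350].repeat(3,0).repeat(3,1))
for c in("wrist","side"):
  for l in("handle","wheel_top"): print(c,l,[(np.round(x["position"],3).tolist(),round(x["p"],2)) for x in vision.tip_of(c,l)])
print(r.read_clock(),r.read_ee_pos(),r.read_contact_force())
E
```

```text
1 0 [-0.14  0.59  1.66 -0.    0.89 -1.25]
1 0.6 [-0.05  0.6   1.64 -0.    0.9  -1.76]
1 1.25 [ 0.04  0.58  1.69 -0.    0.87 -2.33]
-1 0 [-0.14  0.59  1.66 -0.    0.89  1.89]
-1 0.6 [-0.05  0.6   1.64  0.    0.9   1.38]
-1 1.25 [ 0.04  0.58  1.69 -0.    0.87  0.81]
flip -1
wrist handle [([0.619, -0.02, 0.062], 0.67)]
wrist wheel_top [([0.538, 0.026, 0.063], 0.64)]
side handle [([0.622, -0.02, 0.067], 0.51)]
side wheel_top [([0.535, 0.021, 0.065], 0.78), ([0.573, -0.434, 0.004], 0.58), ([0.45, 0.293, -0.0], 0.37)]
5.4917 [ 0.62246612 -0.02082635  0.21063327] [ 0.37606762 -0.09719331 -0.86532725]
```

View pics/w.png

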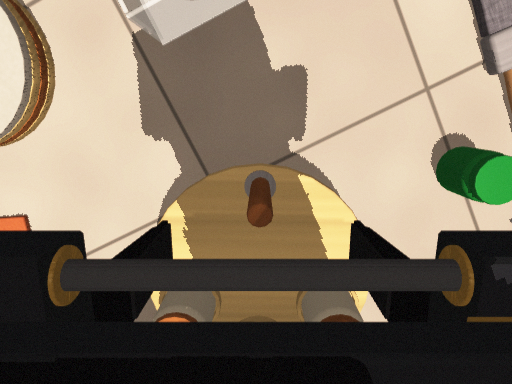

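View pics/s2.png

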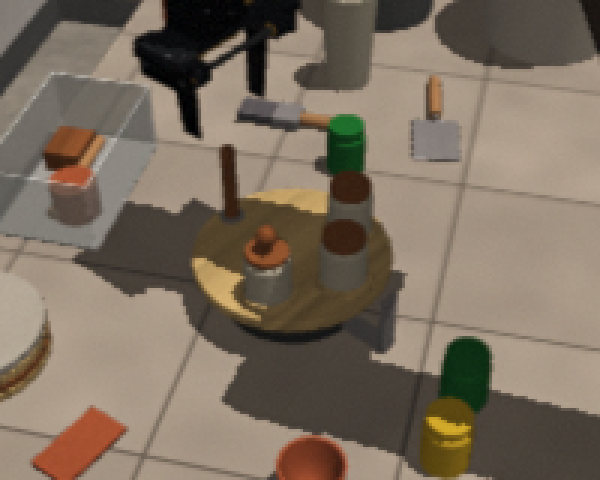

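The wrist view shows the handle (px 260,200) centred between the open fingers. The side view shows the jars in place, with the knobbed one at crop (265,260). Next I go down, grip and start turning.

```bash
python3 - <<'E'
from h import *
f=-1
r.move_l(pose(0,f)[0],rate=.1); print("down",r.read_contact_force())
r.set_gripper(0.0,25); print("open",r.read_opening()*95,"mm",r.read_contact_force(),r.read_clock())
for w in np.arange(.1,1.01,.1):
    p,o=pose(w,f); r.move_l(p,rate=.06,ori=o)
    F=r.read_contact_force(); ph=PH0+w
    print(round(w,2),"rad",round(F[0]*np.cos(ph)+F[1]*np.sin(ph),1),"tan",round(-F[0]*np.sin(ph)+F[1]*np.cos(ph),1),"z",round(F[2],1),"op",round(r.read_opening()*95,1),round(r.read_clock(),1))
    if np.linalg.norm(F)>25: break
s=vision.snapshot("side"); cv2.imwrite("pics/s3.png",s["image"][100:260,150:350].repeat(3,0).repeat(3,1))
E
```

```text
down [0.35043303 0.2992478  0.09907   ]
open 17.84607210012593 mm [ 0.60138427  0.36026349 -0.96677982] 7.75
0.1 rad 2.5 tan -0.9 z -1.6 op 17.4 8.1
0.2 rad 5.4 tan -0.2 z -1.9 op 17.9 8.4
0.3 rad 6.6 tan -0.9 z -2.9 op 17.6 8.7
0.4 rad 6.9 tan -1.5 z -4.4 op 17.1 9.0
0.5 rad 8.2 tan -1.7 z -4.6 op 17.7 9.3
0.6 rad 9.0 tan -2.0 z -5.2 op 17.5 9.6
0.7 rad 9.9 tan -2.2 z -5.1 op 17.6 9.9
0.8 rad 11.3 tan -3.6 z -5.2 op 18.0 10.2
0.9 rad 11.5 tan -4.5 z -6.9 op 17.5 10.5
1.0 rad 11.5 tan -4.9 z -7.2 op 17.5 10.8
```

View pics/s3.png

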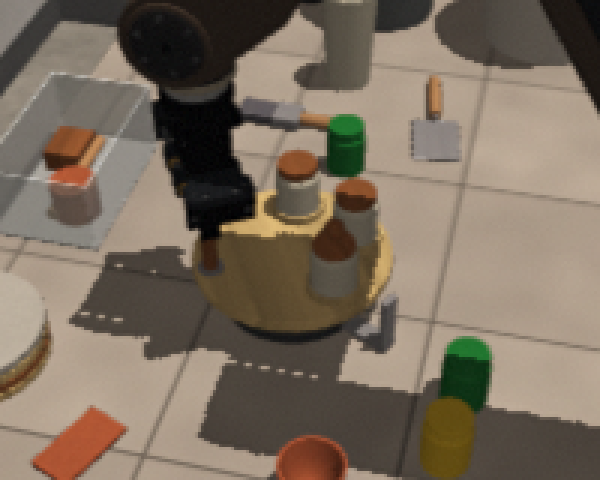

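The handle is held and the knobbed jar (crop 333,260) is nearing the pointer (388,320). The outward radial load means my path runs slightly inside the handle's circle, so I'll widen it by 1.5 mm. Then I go on in small steps until I feel the stop.

```bash
python3 - <<'E'
from h import *
f=-1
for w in np.arange(1.04,1.36,.02):
    p,o=pose(w,f,rad=.0965); r.move_l(p,rate=.03,ori=o)
    F=r.read_contact_force(); ph=PH0+w; t=-F[0]*np.sin(ph)+F[1]*np.cos(ph)
    print(round(w,2),"rad",round(F[0]*np.cos(ph)+F[1]*np.sin(ph),1),"tan",round(t,1),"z",round(F[2],1),"op",round(r.read_opening()*95,1),round(r.read_clock(),1))
    if t<-15 or np.linalg.norm(F)>30: break
r.dwell(.3); print(r.read_contact_force(),r.read_ee_pos(),p)
s=vision.snapshot("side"); cv2.imwrite("pics/s4.png",s["image"][100:260,150:350].repeat(3,0).repeat(3,1))
for c in("side","scene"):
  vision.snapshot(c)
  for l in("handle","knob_jar","front_mark"): print(c,l,[(np.round(x["position"],3).tolist(),round(x["p"],2)) for x in vision.tip_of(c,l)[:2]])
E
```

```text
1.04 rad 2.7 tan -4.4 z -2.3 op 17.8 11.2
1.06 rad 1.1 tan -5.6 z -2.7 op 17.7 11.4
1.08 rad 2.3 tan -6.2 z -2.8 op 17.7 11.7
1.1 rad 2.2 tan -4.7 z -3.1 op 17.8 11.9
1.12 rad 2.3 tan -5.8 z -3.2 op 17.7 12.2
1.14 rad 2.8 tan -6.3 z -3.5 op 17.5 12.4
1.16 rad 3.1 tan -6.0 z -2.2 op 17.3 12.7
1.18 rad 1.9 tan -6.4 z -3.9 op 17.5 12.9
1.2 rad 1.2 tan -9.4 z -4.3 op 18.0 13.2
1.22 rad -0.5 tan -21.3 z -8.8 op 17.9 13.4
[ 15.0834706  -13.61069206  -7.73702359] [0.60884894 0.08523514 0.1180192 ] [np.float64(0.6066801924951597), np.float64(0.08776017356057045), 0.118]
side handle [([0.609, 0.088, 0.068], 0.63)]
side knob_jar [([0.47, 0.057, 0.063], 0.82)]
side front_mark [([0.476, 0.059, 0.063], 0.52)]
scene handle [([0.605, 0.086, 0.065], 0.61)]
scene knob_jar [([0.471, 0.059, 0.064], 0.41)]
scene front_mark []
```

View pics/s4.png

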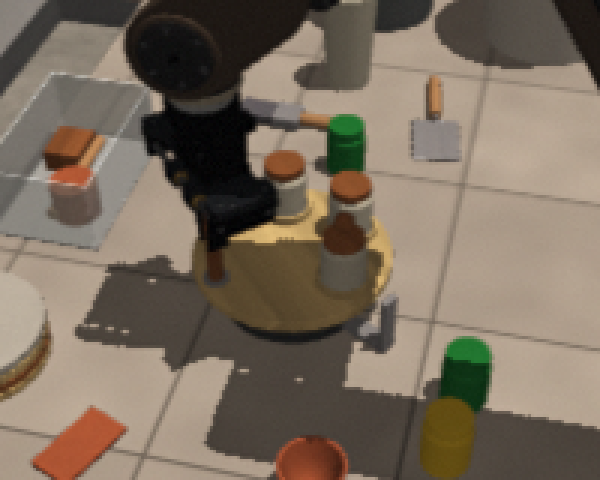

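The stop came up sharply at about 1.2 rad: tangential force went from 6 to 21 N, and it holds at about 20 N. The picture shows the knobbed jar (crop 343,258) directly behind the pointer (388,320), and the networks put it on the front mark to within their error.

```bash
python3 - <<'E'
from h import *
print(r.read_contact_force(),abs(r.read_joint_velocities()).max(),r.read_opening()*95,r.read_clock())
r.sign_off()
E
```

```text
[ 14.21555964 -14.67539229  -7.57552533] 0.0011235734705420041 17.593343416115612 14.1667
the job is handed in; nothing more can be done
```

I gripped the handle at 25 N with the wheel at its middle and turned it about 1.2 rad anticlockwise until it came up against its stop. I handed in at 14.2 s, still holding the handle and pressing the wheel against the stop with about 20 N.

**Last checks:**
- **Stop:** the force at the handle jumped from about 6 N to 21 N at a commanded 1.20–1.22 rad. The gripper's position, taken from my estimate of the axis, gives 1.185 rad.
- **Knobbed jar:** the networks put it at about (0.470, 0.058). They put the front mark at (0.476, 0.059), and my own geometry gives (0.470, 0.054). These differ by 4–6 mm, within the measuring error and under the 8 mm limit. Only the side camera reported the front mark.
- **Grip:** the fingers were shut to 17.6 mm on the 18 mm handle, and the arm was still.
- **Jars and other objects:** in the side-camera crops, the jars look upright in their wells and the objects in view look unmoved. I did not measure them one by one.

On the first part of the turn my path ran a millimetre or two inside the handle's circle, which put up to 11.5 N of radial load on the handle. I widened the path by 1.5 mm and the load dropped to about 2 N.

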